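# Open the clamped bottle under the pan handle

### The arm

A 6-joint arm with a two-finger parallel gripper is mounted at the origin on a cart in front of the work surface, level with it; the furniture and walls round the work are solid. World frame = base frame: x ahead of the robot, y to its left, z up, the work surface at z = 0. Lengths are in m, angles in rad, forces in N, time in s.
With the tool pointing down it reaches from about 0.35 to 0.975 m from the base axis. Payload 7.1 kg.
Tool frame: the origin (TCP) lies at the very end of the fingers, on their centre line; the grasp point (between the pads) lies 19 mm behind it; z points along the fingers, y is the line along which they close (so a half turn about z gives the same grasp; the last joint's range is limited). The gripper opens to 88 mm and grips with 3 to 60 N. Pads are 20 mm wide; open, the fingers measure 115 mm over their backs; the gripper's body (75 mm by 178 mm) begins 61 mm behind the grasp point.
Start: joints at [-1.246, 0.423, 1.63, -0, 1.089, -0.019], TCP at [0.211, -0.588, 0.223] pointing down, gripper open.
Joint ranges: [-3, 3], [-0.9, 2.11], [0.09, 2.58], [-1.31, 4.45], [0.11, 2.69], [-2.54, 2.54]. Speed limits (rad/s): [2.39, 2.39, 3.01, 3.14, 3.14, 3.14].

### API

Orientations are given as a rotation vector (axis times angle).
In Python, from plant import get_obs, grab_frame, job_done gives the robot as it stands.
- The arm moves only by the shell command python3 -m crank 'ROWS' [OPENING] [FORCE]. ROWS is JSON, a list of rows, each an object of numbers: "x", "y", "z": the shift along the tool's x, y, z in units of 0.2 m (1.0 is 0.2 m); "roll": the turn about the tool's z in units of 30 degrees (1.0 is 30 degrees). In form: [{"x": .., "y": .., "z": .., "roll": ..}, ...]. A call has 1 to 12 rows; each row is the pose to reach, as a shift and turn from the pose commanded when the call began, along the tool's axes at that moment; what a row does not reach only later rows make up. A row lasts 1/10 s, in which the tool goes at most 50 mm and 8.59 degrees, less where a joint would pass 70% of its speed; a pose out of reach is approached as far as the arm can. A call with a number of a shift or a turn outside -1 to 1 is refused whole. A call with a gripper value outside its range is refused whole. OPENING is the opening, from -1 (shut) to 1 (fully open), set as the call begins (- or left out, the last holds). The fingers move at their own pace and stop on an object; FORCE is the grip in N (left out, the last holds). Time passes only in rows, so rows that repeat a pose let the fingers close. It gives the time, the measured TCP pose, the force, the opening and the grip force at its end, in the units of the state.
- get_obs(): the state, without advancing time (a new reading comes with each control period).
- grab_frame(name): name is "scene" or "top"; returns a dict with "pixels" (400x640x3 uint8, red, green, blue), "vfov" (degrees; the focal length in pixels is half the picture's height over the tangent of half this angle, whatever the lens; pixels are square), "cx", "cy" (the principal point, pixels), "dist_coeffs" ([k1, k2, p1, p2, k3] as OpenCV has them; the pictures are not rectified), "world_from_camera" (4x4, takes a point from camera to world coordinates). Camera axes: x right, y down, z forward; pixel columns grow to the right and rows downward; lengths in m; the calibration is good to about 2 mm. A picture is of the moment at which its call begins. There is no depth.
- job_done(): hands the job in; it is judged then, once.
The state is a dict: "clock": time; "joints": joint angles; "joint_velocities": joint speeds; "effort": joint torques, N m; "ee_pos": TCP position; "ee_rot": TCP orientation; "force": force on the tool from outside, world axes, zero at the start; "wrist_torque": the same for the moment, N m; "gripper_width": finger opening in m; "grasp_force": force on a finger pad.
Only numpy, scipy, OpenCV 4.12 (cv2) and the standard library are available. Lean on these libraries where they do the work, as an engineer would, in place of code of your own. Each camera call takes 0.05 s, during which the arm holds its last target. There are 200 camera calls.

### The job

The milk pan's handle has been left sticking out over the bottle in the vice. Push the handle round towards the back of the bench until it is well clear of the bottle, letting the pan turn where it stands on its ring. Then unscrew the blue cap with repeated anticlockwise twists, without pulling it off by force, and set it down right way up on the cream cutting board, disturbing none of the small things around.

Things in the scene. Friction and masses are not known exactly. Their poses are not given: they have to be found in the camera images.
- hob: portable induction hob, white with a black glass top, 270 x 220 x 28 mm, fixed to the bench. Origin at bench level under the middle of its printed cooking ring (156 mm across; glass top at 28 mm); x points to the back of the bench, so the front edge with the round steel knob is at x = -157 mm, the rear edge at +113 mm.
- pan: empty steel milk pan, about 0.55 kg, loose on the hob: 136 mm across the rim, 112 mm at its base, 66 mm high. Origin at the centre of its underside, z up; the black handle (grip 21 mm wide, 13 mm thick, from 112 to 226 mm out) runs along its own +x, rising from 61 mm (centre line) at 112 mm out to 82 mm at 226 mm. Pushed sideways near its end, the pan turns nearly about its own centre.
- handle_end (a point): point on the centre line of the black pan handle 215 mm from the pan's axis and 80 mm above the pan's underside, 11 mm short of the handle's end. Where the handle crosses over the bottle its underside is about 96 mm above the bench, 12 mm above the cap's top.
- vice: green bench vice, 74 mm jaws 44 mm high, fixed to the bench beside the hob; it grips a square amber bottle (53 mm wide, up to z = 54 mm; neck 34 mm across with thread 42 mm across), which cannot turn or lift. Origin at bench level under the bottle's axis; x points to the back; the screw and its T-bar stick out 97 mm to -x, 35 mm high at most.
- bottle_mouth (a point): centre of the bottle's glass rim, on the cap's axis, 81 mm above the bench; z up. A rubber seal in the mouth, 30 mm across, is squeezed flush by the tight cap and stands 1.5 mm proud when free; it makes the cap stiff (about 0.2 N m) for the first 40 degrees of unscrewing, so a light grip slips.
- cap: blue knurled screw cap, 50 mm wide, 20 mm high, 40 g. Origin at the centre of its open lower edge, z up through the closed top. Done up, its origin is 17.5 mm below bottle_mouth. Unscrews anticlockwise seen from above, rising 14 mm a turn (2.2 mm a radian) with up to 2 mm of play, and stays where a twist leaves it; after 4.3 rad the lugs leave the thread and it lifts off.
- board: cream cutting board with black rubber ends, 235 x 339 x 16 mm, loose, about 0.9 kg. Origin at the centre of its underside; the long side is y (left +). The cream top is 14 mm up, from x = -92 to +92 mm, y = -168 to +168 mm; a funnel and a syringe lie on its right third (y below -40 mm), the rest is free.
- dropper: small amber dropper bottle with black cap, 28 mm across, 72 mm high, standing behind the vice, lower than the pan handle. Origin at the centre of its underside, z up. Not to be disturbed.
- sample_jar: small open square glass sample jar, 46 mm wide, 66 mm high, standing behind the vice. Origin at the centre of its underside, z up. Not to be disturbed.
- funnel: white funnel standing on its mouth on the right third of the board, 92 mm across, 75 mm high. Origin at the centre of its underside, z up. Not to be disturbed.
- syringe: clear plastic syringe lying on the right third of the board, 30 x 114 x 22 mm. Origin under its middle, z up. Not to be disturbed.

How it is judged:
On the way, in this order (a step that is already met when the one before it is completed fails the run):
1. the pan handle points to the back, clear of the bottle, with the pan still on its ring and the cap still screwed on (horizontal distance between handle_end and bottle_mouth above 0.11 m and x of handle_end in the frame of hob above 0.08 m and horizontal distance between pan and hob below 0.045 m and angle between pan's own z axis and vertical below 0.06 rad and horizontal distance between cap and bottle_mouth below 0.005 m and z of cap in the frame of bottle_mouth below -0.014 m), for 0.3 s.
2. the cap has climbed part of the way up the thread, still on the neck (horizontal distance between cap and bottle_mouth below 0.005 m and z of cap in the frame of bottle_mouth between -0.0132 and -0.0085 m), for 0.3 s.
At the end, for the whole second after the job is handed in: The blue cap rests flat and right way up (within 7 degrees) on the cutting board; the pan stands level within 45 mm of the middle of its ring, and its handle's end is over 80 mm behind the middle of the ring and over 110 mm from the bottle (x of cap in the frame of board between -0.1 and 0.1 m and y of cap in the frame of board between -0.155 and 0.155 m and z of cap in the frame of board between 0.01 and 0.02 m and angle between cap's own z axis and vertical below 0.12 rad and linear speed of cap below 0.02 m/s and horizontal distance between handle_end and bottle_mouth above 0.11 m and x of handle_end in the frame of hob above 0.08 m and horizontal distance between pan and hob below 0.045 m and angle between pan's own z axis and vertical below 0.06 rad); the robot touches nothing.
It fails at once if the dropper bottle or the sample jar is knocked over or shifted more than 35 mm (distance of any of dropper, sample_jar from where it was at the start of the episode above 0.035 m or angle between any of dropper, sample_jar's own z axis and vertical above 0.4 rad).
It fails at once if the funnel or the syringe is knocked over or shifted more than 35 mm (distance of any of funnel, syringe from where it was at the start of the episode above 0.035 m or angle between any of funnel, syringe's own z axis and vertical above 0.4 rad).
It fails at once if the pan is tipped up (angle between pan's own z axis and vertical above 0.2 rad).
It fails at once if the cap is forced against its thread instead of being unscrewed (contact force between cap and vice above 45 N).
It also fails if it takes over 67 s, if anything falls off the work surface, if the arm or the gripper's body presses on something with over 40 N, if the wrist force passes 120 N, or if a joint passes its speed limit or range.

## Working session

There is one attempt and no reset: what is moved stays moved. The work goes in short steps, Python scripts to look and compute and a shell command to move; the robot and the scene stay as the last step left them, time stands still between calls to the robot, and variables do not carry over. Pictures are saved under pics/ and viewed, at most 10 in all, crops included, and the job is handed in when it is done.

```bash
mkdir -p pics; cat > h.py <<'E'
import numpy as np,cv2
from plant import get_obs,grab_frame,job_done
def grab(n,save=None):
    f=grab_frame(n)
    if save: cv2.imwrite('pics/'+save+'.png',f['pixels'][:,:,::-1])
    return f
def K(f):
    h=f['pixels'].shape[0]; F=h/2/np.tan(np.radians(f['vfov'])/2)
    return np.array([[F,0,f['cx']],[0,F,f['cy']],[0,0,1.]])
def ray(f,uv):
    p=cv2.undistortPoints(np.array(uv,float).reshape(-1,1,2),K(f),np.array(f['dist_coeffs'],float)).reshape(-1,2)
    T=np.array(f['world_from_camera']); d=np.c_[p,np.ones(len(p))]@T[:3,:3].T
    return T[:3,3],d
def onz(f,uv,z):
    o,d=ray(f,uv); return o+d*((z-o[2])/d[:,2])[:,None]
def proj(f,P):
    T=np.linalg.inv(np.array(f['world_from_camera']))
    r=cv2.Rodrigues(T[:3,:3])[0]
    return cv2.projectPoints(np.array(P,float).reshape(-1,1,3),r,T[:3,3],K(f),np.array(f['dist_coeffs'],float))[0].reshape(-1,2)
E
python3 - <<'E'
from h import *
for n in('scene','top'):
    f=grab(n,n+'0'); print(n,f['vfov'],f['cx'],f['cy'],f['dist_coeffs'],np.round(f['world_from_camera'],3).tolist())
o=get_obs(); print(o)
E
```

```text
scene 45.292677606844386 318.9990042130743 197.3655385431431 [0.02078595 0.         0.         0.         0.        ] [[0.875, -0.282, 0.394, -0.06], [-0.485, -0.534, 0.693, -1.2], [0.015, -0.797, -0.604, 1.028], [0.0, 0.0, 0.0, 1.0]]
top 55.20246842901408 313.32407354749296 193.95590542138657 [0.008787 0.       0.       0.       0.      ] [[-0.019, -0.99, 0.141, 0.403], [-1.0, 0.022, 0.021, -0.129], [-0.024, -0.141, -0.99, 1.163], [0.0, 0.0, 0.0, 1.0]]
{'clock': 0.1, 'joints': array([-1.24597810e+00,  4.23719061e-01,  1.63059719e+00,  2.62452093e-05,
        1.08859222e+00, -1.89953478e-02]), 'joint_velocities': array([ 0.00109223, -0.00187568, -0.00269931,  0.00126129, -0.00052931,
       -0.00034848]), 'effort': array([-2.75267321e-04, -5.45613778e+01, -2.74322391e+01,  6.44823234e-02,
        1.87933375e-02, -3.02415219e-05]), 'ee_pos': array([ 0.21055227, -0.58794596,  0.22201419]), 'ee_rot': array([-3.09400525e+00, -5.37163125e-01,  2.78618425e-04]), 'force': array([0.74902728, 0.55414343, 0.55883296]), 'wrist_torque': array([ 0.03771632, -0.04021516, -0.02882587]), 'grasp_force': 0.0, 'gripper_width': 0.08775068603494243}
```

View pics/scene0.png

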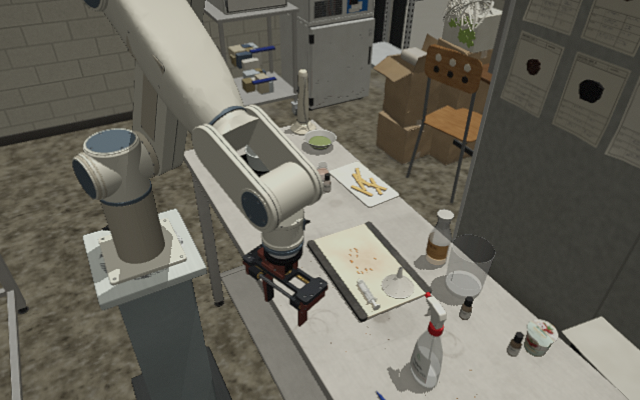

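View pics/top0.png

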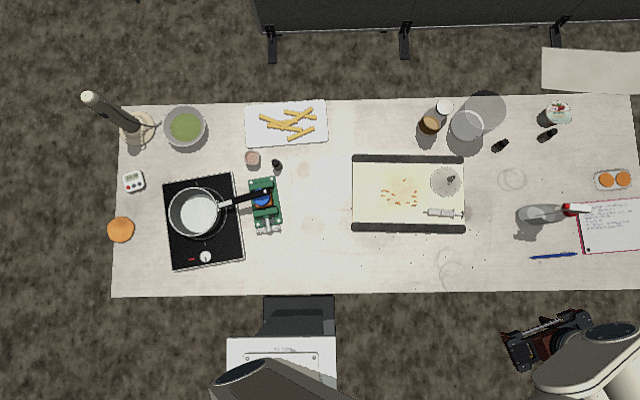

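The top view shows the hob at about (205,222), the pan at (197,212) with its handle pointing right over the blue cap at (263,200). The board is at (408,193), the dropper at (277,164) and the sample jar at (253,158). The arm hides the bottle in the scene view.

```bash
python3 - <<'E'
from h import *
im=cv2.imread('pics/top0.png')
c=cv2.resize(im[145:275,155:295],None,fx=5.6,fy=4.6*1,interpolation=cv2.INTER_CUBIC) if 0 else cv2.resize(im[150:275,155:295],None,fx=4.5,fy=4.5,interpolation=cv2.INTER_CUBIC)
cv2.imwrite('pics/top_crop.png',c)
f=grab('top')
P=f['pixels'][:,:,::-1].copy()
hsv=cv2.cvtColor(P,cv2.COLOR_BGR2HSV)
def blobs(name,m,z,box):
    M=np.zeros_like(m);x0,x1,y0,y1=box;M[y0:y1,x0:x1]=m[y0:y1,x0:x1]
    n,l,s,ce=cv2.connectedComponentsWithStats(M.astype(np.uint8))
    for i in range(1,n):
        if s[i,4]>15:
            x,y,w,h,a=s[i]; print(name,s[i],ce[i].round(1),onz(f,[ce[i],[x,y],[x+w-1,y+h-1]],z).round(3)[:,:2].tolist())
H,S,V=cv2.split(hsv)
blobs('blue',(H>100)&(H<125)&(S>120)&(V>60),.084,(240,290,170,240))
blobs('green',(H>50)&(H<95)&(S>60)&(V>30),.044,(235,300,160,250))
blobs('dark',(V<60),.028,(150,250,160,280))
blobs('dropper',(V<60),.072,(265,290,150,180))
blobs('cream',(H>15)&(H<40)&(S>15)&(S<120)&(V>150),.014,(345,470,150,235))
E
```

```text
blue [253 195  17  11 121] [261.6 199.9] [[0.543, 0.041], [0.557, 0.066], [0.528, 0.02]]
green [249 176  33  52 708] [265.9 201.2] [[0.544, 0.035], [0.621, 0.085], [0.467, -0.009]]
dark [ 163  173   87   97 3790] [206.5 225.2] [[0.478, 0.215], [0.639, 0.351], [0.347, 0.087]]
dark [187 189  21   6  32] [197.9 191. ] [[0.581, 0.243], [0.588, 0.276], [0.572, 0.215]]
dark [173 191  13  15  46] [178.7 198.7] [[0.559, 0.301], [0.583, 0.319], [0.54, 0.281]]
dropper [272 160   8   8  42] [275.1 163.1] [[0.652, 0.004], [0.661, 0.013], [0.64, -0.008]]
cream [382 150   8   5  21] [385.3 152. ] [[0.691, -0.328], [0.698, -0.318], [0.685, -0.339]]
cream [405 150  51   6 232] [431.8 152.2] [[0.687, -0.469], [0.696, -0.388], [0.677, -0.539]]
cream [ 345  157  125   78 6950] [407.4 194.2] [[0.559, -0.388], [0.679, -0.204], [0.437, -0.563]]
```

View pics/top_crop.png

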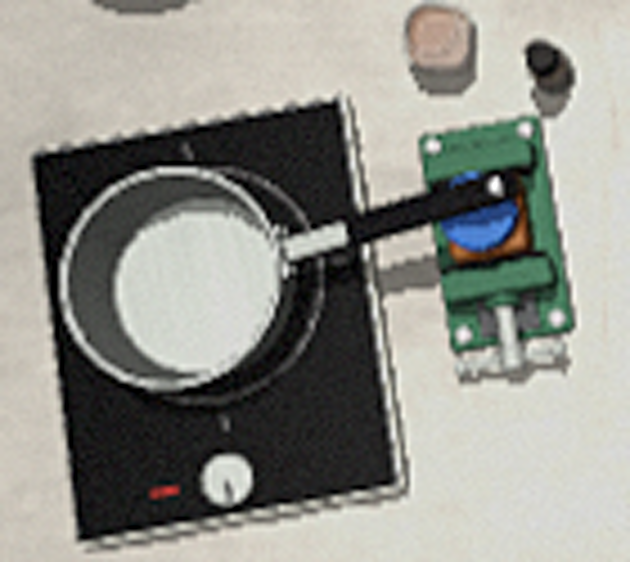

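The crop shows the cap circle at crop (481,211) with radius 38, the handle tip at about (515,187), the pan rim centred at about (172,277), and the hob corners at (35,155), (340,98), (400,490) and (80,540). The dropper top is at (543,57) and the jar top at (437,38).

```bash
python3 - <<'E'
from h import *
f=grab('top')
def q(n,pts,z):
    p=np.array(pts,float)/4.5+[155-.4,150-.4]; w=onz(f,p,z); print(n,w[:,:2].round(3).tolist()); return w
w=q('hob',[(35,155),(340,98),(402,488),(80,540)],.028)
print('edges',[np.linalg.norm(w[i]-w[i-1]).round(3) for i in range(4)])
xb=(w[0]+w[1]-w[2]-w[3])[:2];xb/=np.linalg.norm(xb);yb=(w[0]+w[3]-w[1]-w[2])[:2];yb/=np.linalg.norm(yb)
print('yaw',np.arctan2(xb[1],xb[0]),np.arctan2(-yb[0],yb[1]))
c=w.mean(0)[:2]; print('ring',c+xb*.022)
p=q('pan rim',[(172,277),(60,277),(285,277),(172,165),(172,388)],.094)
h=q('handle tip,base',[(519,185),(350,232)],.111)
q('cap',[(481,211),(442,211),(519,211),(481,250)],.0835)
q('capbot',[(481,211)],.0635)
q('vice bolts',[(432,146),(526,130),(557,317),(463,333)],.01)
q('dropper',[(543,57)],.072); q('jar',[(437,38)],.066)
print(get_obs()['clock'])
E
```

```text
hob [[0.605, 0.352], [0.639, 0.146], [0.379, 0.102], [0.349, 0.313]]
edges [np.float64(0.259), np.float64(0.209), np.float64(0.264), np.float64(0.213)]
yaw 0.15930024718035393 0.15188408731797426
ring [0.51490991 0.23177423]
pan rim [[0.514, 0.235], [0.515, 0.305], [0.512, 0.163], [0.585, 0.236], [0.444, 0.233]]
handle tip,base [[0.565, 0.014], [0.537, 0.119]]
cap [[0.553, 0.042], [0.553, 0.067], [0.552, 0.018], [0.528, 0.042]]
capbot [[0.555, 0.045]]
vice bolts [[0.608, 0.087], [0.618, 0.023], [0.49, 0.002], [0.48, 0.066]]
dropper [[0.654, 0.003]]
jar [[0.67, 0.074]]
0.2
```

```bash
cat >> h.py <<'E'
from scipy.spatial.transform import Rotation as R
def go(*pts):
    o=get_obs(); r=R.from_rotvec(o['ee_rot'])
    for p in pts: print(p,'->',(r.inv().apply(np.array(p)-o['ee_pos'])/.2).round(3))
def st():
    o=get_obs(); x=R.from_rotvec(o['ee_rot']).as_matrix()
    print('t',round(o['clock'],2),'pos',o['ee_pos'].round(4),'yaw',np.degrees(np.arctan2(x[1,0],x[0,0])).round(1),'tilt',x[:,2].round(3),'F',o['force'].round(1),'q',o['joints'].round(2),'w',round(o['gripper_width'],4),'g',round(o['grasp_force'],1))
E
python3 -c "
from h import *
st(); go((.32,-.40,.22),(.42,-.18,.22),(.514,.035,.20))"
```

```text
t 0.2 pos [ 0.2106 -0.5881  0.2222] yaw 19.7 tilt [-0.     0.001 -1.   ] F [ 0.3 -0.5  0.1] q [-1.25  0.42  1.63  0.    1.09 -0.02] w 0.088 g 0.0
(0.32, -0.4, 0.22) -> [ 0.832 -0.701  0.012]
(0.42, -0.18, 0.22) -> [ 1.674 -1.568  0.012]
(0.514, 0.035, 0.2) -> [ 2.478 -2.422  0.113]
```

```bash

python3 -m crank '[{"x":0.83,"y":-0.81},{"x":0.83,"y":-0.81},{"x":0.83,"y":-0.81},{"x":0.83,"y":-0.81},{"x":0.83,"y":-0.81},{"x":0.83,"y":-0.81}]' -1 20
python3 -m crank '[{"x":0.83,"y":-0.81},{"x":0.83,"y":-0.81},{"x":0.83,"y":-0.81},{"x":0.83,"y":-0.81},{"x":0.83,"y":-0.81},{"x":0.83,"y":-0.81}]'
python3 -m crank '[{"x":0.72,"y":-0.72},{"x":0.72,"y":-0.72},{"x":0.72,"y":-0.72},{"x":0.72,"y":-0.72},{"x":0.72,"y":-0.72},{"x":0.72,"y":-0.72}]'
python3 -c "
from h import *
st(); go((.514,.035,.20),(.514,.035,.092))"
```

```text
t 0.2 pos [ 0.2106 -0.5881  0.2222] yaw 19.7 tilt [-0.     0.001 -1.   ] F [ 0.3 -0.5  0.1] q [-1.25  0.42  1.63  0.    1.09 -0.02] w 0.088 g 0.0
(0.514, 0.035, 0.2) -> [ 2.478 -2.422  0.113]
(0.514, 0.035, 0.092) -> [ 2.478 -2.421  0.653]validation failed for argument at $[0]...
validation failed for argument at $[0]...
validation failed for argument at $[0]...
```

```bash

python3 -m crank '[{"x":0.83,"y":-0.81,"z":0,"roll":0},{"x":0.83,"y":-0.81,"z":0,"roll":0},{"x":0.83,"y":-0.81,"z":0,"roll":0},{"x":0.83,"y":-0.81,"z":0,"roll":0},{"x":0.83,"y":-0.81,"z":0,"roll":0},{"x":0.83,"y":-0.81,"z":0,"roll":0}]' -1 20
python3 -c "
from h import *
st(); go((.514,.035,.20),(.514,.035,.092))"
```

```text
clock: 0.8
ee_pos: [0.3132, -0.3765, 0.2226]
ee_rot: [-3.093, -0.543, 0.0]
force: [0.5, -0.3, 0.1]
gripper_width: 0.0429
grasp_force: 0.0
t 0.8 pos [ 0.3132 -0.3765  0.2226] yaw 19.9 tilt [-0.     0.002 -1.   ] F [ 0.5 -0.3  0.1] q [-0.9   0.22  1.92  0.    1.    0.32] w 0.0429 g 0.0
(0.514, 0.035, 0.2) -> [ 1.644 -1.593  0.115]
(0.514, 0.035, 0.092) -> [ 1.644 -1.592  0.655]
```

```bash

python3 -m crank '[{"x":0.83,"y":-0.80,"z":0,"roll":0},{"x":0.83,"y":-0.80,"z":0,"roll":0},{"x":0.83,"y":-0.80,"z":0,"roll":0},{"x":0.83,"y":-0.80,"z":0,"roll":0},{"x":0.83,"y":-0.80,"z":0,"roll":0},{"x":0.83,"y":-0.80,"z":0,"roll":0}]' >/dev/null
python3 -m crank '[{"x":0.81,"y":-0.79,"z":0,"roll":0},{"x":0.81,"y":-0.79,"z":0,"roll":0},{"x":0.81,"y":-0.79,"z":0,"roll":0},{"x":0.81,"y":-0.79,"z":0,"roll":0},{"x":0.81,"y":-0.79,"z":0,"roll":0},{"x":0.81,"y":-0.79,"z":0,"roll":0}]' >/dev/null
python3 -c "
from h import *
st(); go((.514,.035,.20),(.514,.035,.092))"
```

```text
t 2.0 pos [0.5157 0.0313 0.2226] yaw 19.9 tilt [ 0.001  0.    -1.   ] F [-0.3 -0.6 -0.9] q [0.04 0.26 1.87 0.   1.01 1.26] w 0.0008 g 0.0
(0.514, 0.035, 0.2) -> [-0.002 -0.02   0.113]
(0.514, 0.035, 0.092) -> [-0.003 -0.021  0.653]
```

```bash

python3 -m crank '[{"x":0,"y":-0.02,"z":0.2,"roll":0},{"x":0,"y":-0.02,"z":0.4,"roll":0},{"x":0,"y":-0.02,"z":0.55,"roll":0},{"x":0,"y":-0.02,"z":0.65,"roll":0},{"x":0,"y":-0.02,"z":0.65,"roll":0},{"x":0,"y":-0.02,"z":0.65,"roll":0}]' >/dev/null
python3 -c "
from h import *
st(); go((.530,.038,.092),(.545,.043,.092),(.56,.047,.092),(.575,.053,.092),(.595,.062,.092),(.615,.072,.092),(.648,.098,.092),(.676,.133,.092))
f=grab('top'); im=f['pixels'][150:275,155:295,::-1]; cv2.imwrite('pics/c2.png',cv2.resize(im,None,fx=4.5,fy=4.5,interpolation=cv2.INTER_CUBIC))"
```

```text
t 2.6 pos [0.5126 0.0324 0.0928] yaw 19.6 tilt [-0.001 -0.    -1.   ] F [-0.1 -0.  -0.1] q [ 0.04  0.46  1.96 -0.    0.73  1.27] w 0.0008 g 0.0
(0.53, 0.038, 0.092) -> [0.092 0.003 0.004]
(0.545, 0.043, 0.092) -> [0.171 0.004 0.004]
(0.56, 0.047, 0.092) -> [0.248 0.011 0.004]
(0.575, 0.053, 0.092) -> [0.329 0.008 0.004]
(0.595, 0.062, 0.092) -> [ 0.438 -0.001  0.004]
(0.615, 0.072, 0.092) -> [ 0.549 -0.015  0.004]
(0.648, 0.098, 0.092) -> [ 0.748 -0.082  0.004]
(0.676, 0.133, 0.092) -> [ 0.939 -0.2    0.003]
```

View pics/c2.png

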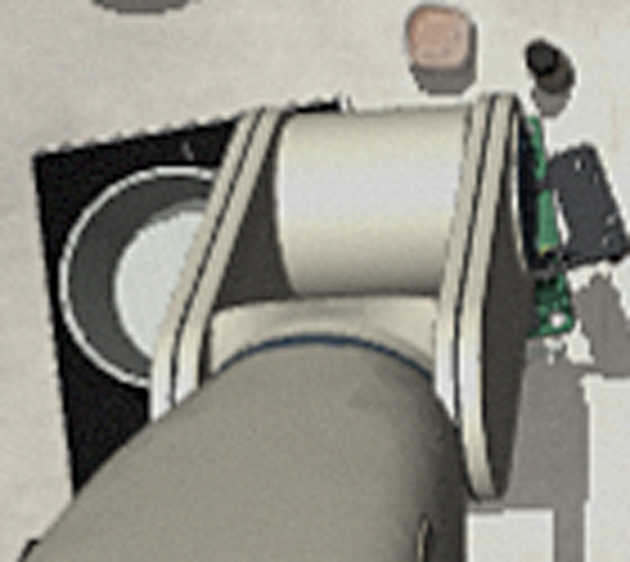

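The arm covers the vice in this view. The pan rim, still at crop (172,277), has not moved, so I start the push.

```bash

python3 -m crank '[{"x":0.05,"y":0,"z":0,"roll":0},{"x":0.1,"y":0.003,"z":0,"roll":0},{"x":0.15,"y":0.005,"z":0,"roll":0},{"x":0.2,"y":0.01,"z":0,"roll":0},{"x":0.25,"y":0.01,"z":0,"roll":0},{"x":0.29,"y":0.01,"z":0,"roll":0},{"x":0.33,"y":0.01,"z":0,"roll":0},{"x":0.33,"y":0.01,"z":0,"roll":0}]'
python3 -c "
from h import *
st()
f=grab('top','t3');im=f['pixels'][150:275,155:295,::-1]; cv2.imwrite('pics/c3.png',cv2.resize(im,None,fx=4.5,fy=4.5,interpolation=cv2.INTER_CUBIC));grab('scene','s3')"
```

```text
clock: 3.45
ee_pos: [0.5766, 0.0546, 0.0927]
ee_rot: [-3.095, -0.538, -0.001]
force: [0.2, 0.3, -0.5]
gripper_width: 0.0006
grasp_force: 0.0
t 3.45 pos [0.5766 0.0546 0.0927] yaw 19.7 tilt [ 0.001  0.    -1.   ] F [ 0.2  0.3 -0.5] q [0.07 0.53 1.81 0.   0.79 1.3 ] w 0.0006 g 0.0
```

View pics/s3.png

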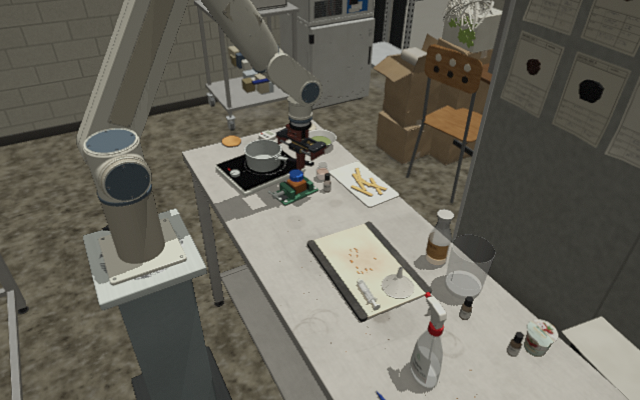

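The scene view shows the pan at (263,155) with the finger beside its handle at about (298,160), and the blue cap uncovered at (297,176). The push is working, so I continue.

```bash

python3 -m crank '[{"x":0.05,"y":0,"z":0,"roll":0},{"x":0.10,"y":-0.005,"z":0,"roll":0},{"x":0.16,"y":-0.015,"z":0,"roll":0},{"x":0.22,"y":-0.025,"z":0,"roll":0},{"x":0.27,"y":-0.04,"z":0,"roll":0},{"x":0.32,"y":-0.06,"z":0,"roll":0},{"x":0.37,"y":-0.08,"z":0,"roll":0},{"x":0.42,"y":-0.1,"z":0,"roll":0},{"x":0.47,"y":-0.13,"z":0,"roll":0},{"x":0.52,"y":-0.16,"z":0,"roll":0},{"x":0.56,"y":-0.19,"z":0,"roll":0},{"x":0.6,"y":-0.21,"z":0,"roll":0}]'
python3 -c "
from h import *
st()
f=grab('top','t4');im=f['pixels'][130:280,145:305,::-1]; a=cv2.resize(im,None,fx=2.5,fy=2.5,interpolation=cv2.INTER_CUBIC)
g=grab('scene')['pixels'][110:220,200:360,::-1]; b=cv2.resize(g,(400,375),interpolation=cv2.INTER_CUBIC)[:375];cv2.imwrite('pics/c4.png',np.hstack([a,b]))"
```

```text
clock: 4.75
ee_pos: [0.6746, 0.135, 0.0926]
ee_rot: [-3.095, -0.538, 0.0]
force: [-0.8, 0.1, 1.2]
gripper_width: 0.0005
grasp_force: 0.2
t 4.75 pos [0.6746 0.135  0.0926] yaw 19.7 tilt [-0. -0. -1.] F [-0.8  0.1  1.2] q [0.18 0.66 1.55 0.   0.93 1.41] w 0.0005 g 0.2
```

View pics/c4.png

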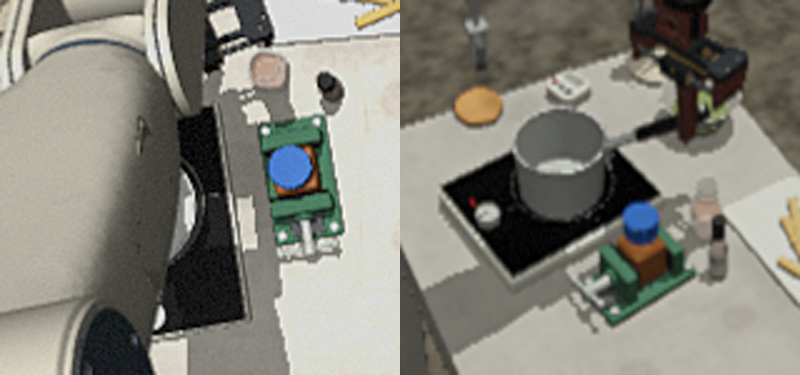

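The right-hand view shows the handle turned to the back with the pan on its ring and the cap clear. The top crop shows the cap at (291,167), which is full-image (261.4,196.8). Next I back off, lift, and measure the cap in both views.

```bash

python3 -m crank '[{"x":-0.04,"y":0.04,"z":0,"roll":0},{"x":-0.06,"y":0.06,"z":-0.1,"roll":0},{"x":-0.06,"y":0.06,"z":-0.3,"roll":0},{"x":-0.06,"y":0.06,"z":-0.5,"roll":0},{"x":-0.06,"y":0.06,"z":-0.6,"roll":0},{"x":-0.06,"y":0.06,"z":-0.6,"roll":0}]' 1 >/dev/null
cat >> h.py <<'E'
def cap(f,box):
    P=f['pixels']; H,S,V=cv2.split(cv2.cvtColor(P,cv2.COLOR_RGB2HSV)); m=((H>98)&(H<128)&(S>110)&(V>50)).astype(np.uint8)
    M=np.zeros_like(m);x0,x1,y0,y1=box;M[y0:y1,x0:x1]=m[y0:y1,x0:x1]
    n,l,s,c=cv2.connectedComponentsWithStats(M); i=1+np.argmax(s[1:,4]); return s[i],c[i],l==i
E
python3 - <<'E'
from h import *
st()
f=grab('top'); g=grab('scene')
a=cap(f,(235,300,170,240)); b=cap(g,(270,330,155,215)); print(a[:2],b[:2])
# predicted silhouette centroid of a cylinder cap at P (lower edge z), compare with masks
def sil(F,x,y,z0,z1):
    t=np.linspace(0,6.283,60); pts=[(x+.025*np.cos(k),y+.025*np.sin(k),z) for k in t for z in(z0,z1)]
    h=cv2.convexHull(proj(F,pts).astype(np.float32)); m=cv2.moments(h); return np.array([m['m10']/m['m00'],m['m01']/m['m00']]),m['m00']
for F,A in((f,a),(g,b)):
    s,ar=sil(F,.553,.042,.0635,.0835); print('pred',s,ar)
    print('pos', onz(F,[A[1]],.0735)-onz(F,[s],.0735)+[.553,.042,0])
p=onz(f,[[261.4,196.8]],.0835); print(p)
E
```

```text
t 5.45 pos [0.669  0.1181 0.2184] yaw 19.6 tilt [ 0.008  0.001 -1.   ] F [-0.4  0.3  0.4] q [ 0.16  0.5   1.51 -0.    1.12  1.39] w 0.0453 g 0.0
(array([252, 188,  18,  18, 250], dtype=int32), array([260.416, 196.368])) (array([289, 169,  15,  12, 146], dtype=int32), array([295.80821918, 174.63013699]))
pred [261.9049055  196.77149581] 258.06017760024406
pos [[0.55426932 0.04630547 0.        ]]
pred [296.15939854 175.85699253] 158.15919938427396
pos [[0.55533399 0.04934538 0.        ]]
[[0.55169051 0.04209701 0.0835    ]]
```

```bash
python3 -c "
from h import *
go((.5545,.046,.20))"
```

```text
(0.5545, 0.046, 0.2) -> [-0.649  0.151  0.067]
```

```bash

python3 -m crank '[{"x":-0.2,"y":0.05,"z":0,"roll":0.25},{"x":-0.4,"y":0.1,"z":0,"roll":0.5},{"x":-0.6,"y":0.15,"z":0.07,"roll":0.75},{"x":-0.65,"y":0.15,"z":0.07,"roll":1},{"x":-0.65,"y":0.15,"z":0.07,"roll":1},{"x":-0.65,"y":0.15,"z":0.07,"roll":1}]' >/dev/null
python3 -m crank '[{"x":0,"y":0,"z":0,"roll":0.25},{"x":0,"y":0,"z":0,"roll":0.5},{"x":0,"y":0,"z":0,"roll":0.73},{"x":0,"y":0,"z":0,"roll":0.73},{"x":0,"y":0,"z":0,"roll":0.73}]' >/dev/null
python3 -c "
from h import *
st();go((.5545,.046,.20),(.5545,.046,.06))"
```

```text
t 6.65 pos [0.5554 0.0471 0.1984] yaw -31.9 tilt [ 0.  0. -1.] F [0.7 0.5 0.4] q [0.06 0.35 1.8  0.   0.99 2.19] w 0.0875 g 0.0
(0.5545, 0.046, 0.2) -> [-0.001  0.007 -0.008]
(0.5545, 0.046, 0.06) -> [-0.001  0.007  0.692]
```

```bash

python3 -m crank '[{"x":0,"y":0.005,"z":0.2,"roll":0},{"x":0,"y":0.005,"z":0.4,"roll":0},{"x":0,"y":0.005,"z":0.5,"roll":0},{"x":0,"y":0.005,"z":0.6,"roll":0},{"x":0,"y":0.005,"z":0.68,"roll":0},{"x":0,"y":0.005,"z":0.68,"roll":0},{"x":0,"y":0.005,"z":0.68,"roll":0}]' 
python3 -m crank '[{"x":0,"y":0,"z":0,"roll":0},{"x":0,"y":0,"z":0,"roll":0},{"x":0,"y":0,"z":0,"roll":0},{"x":0,"y":0,"z":0,"roll":0},{"x":0,"y":0,"z":0,"roll":0},{"x":0,"y":0,"z":0,"roll":0},{"x":0,"y":0,"z":0,"roll":0},{"x":0,"y":0,"z":0,"roll":0}]' -1 4
python3 -c "
from h import *
st();print(get_obs()['wrist_torque'])"
```

```text
clock: 7.35
ee_pos: [0.5544, 0.046, 0.0627]
ee_rot: [3.019, -0.868, -0.001]
force: [1.0, -1.7, 0.8]
gripper_width: 0.0878
grasp_force: 0.0
clock: 8.15
ee_pos: [0.5541, 0.0456, 0.0628]
ee_rot: [3.018, -0.871, -0.0]
force: [-1.7, -4.6, 2.3]
gripper_width: 0.0493
grasp_force: 4.0
t 8.15 pos [0.5541 0.0456 0.0628] yaw -32.2 tilt [-0. -0. -1.] F [-1.7 -4.6  2.3] q [ 0.06  0.56  1.87 -0.    0.71  2.19] w 0.0493 g 4.0
[-0.55245646  0.30364756  0.09717332]
```

```bash

python3 -m crank '[{"x":0,"y":0.005,"z":0,"roll":0},{"x":0,"y":0.01,"z":0,"roll":0},{"x":0,"y":0.01,"z":0,"roll":0},{"x":0,"y":0.01,"z":0,"roll":0},{"x":0,"y":0.01,"z":0,"roll":0}]' 
python3 -m crank '[{"x":0,"y":0.005,"z":0,"roll":0},{"x":0,"y":0.01,"z":0,"roll":0},{"x":0,"y":0.01,"z":0,"roll":0},{"x":0,"y":0.01,"z":0,"roll":0}]'
```

```text
clock: 8.65
ee_pos: [0.5541, 0.0454, 0.0628]
ee_rot: [-3.016, 0.871, -0.002]
force: [1.3, 5.6, -0.1]
gripper_width: 0.0496
grasp_force: 4.0
clock: 9.05
ee_pos: [0.5533, 0.044, 0.0628]
ee_rot: [-3.016, 0.871, -0.003]
force: [2.9, 8.8, -1.4]
gripper_width: 0.0528
grasp_force: 4.0
```

```bash

python3 -m crank '[{"x":0,"y":-0.008,"z":0,"roll":0},{"x":0,"y":-0.015,"z":0,"roll":0},{"x":0,"y":-0.015,"z":0,"roll":0},{"x":0,"y":-0.015,"z":0,"roll":0}]' 
python3 -m crank '[{"x":0,"y":0,"z":0,"roll":0},{"x":0,"y":0,"z":0,"roll":0},{"x":0,"y":0,"z":0,"roll":0},{"x":0,"y":0,"z":0,"roll":0}]' -1 40
python3 -m crank '[{"x":0,"y":0,"z":0,"roll":-0.1},{"x":0,"y":0,"z":0,"roll":-0.2},{"x":0,"y":0,"z":-0.001,"roll":-0.3},{"x":0,"y":0,"z":-0.002,"roll":-0.4},{"x":0,"y":0,"z":-0.002,"roll":-0.5},{"x":0,"y":0,"z":-0.003,"roll":-0.5}]'
python3 -c "
from h import *
st();print(get_obs()['wrist_torque'])"
```

```text
clock: 9.45
ee_pos: [0.5541, 0.0453, 0.0628]
ee_rot: [-3.018, 0.871, -0.001]
force: [2.0, 3.6, 1.2]
gripper_width: 0.0494
grasp_force: 4.0
clock: 9.85
ee_pos: [0.554, 0.0454, 0.0628]
ee_rot: [-3.018, 0.871, -0.001]
force: [1.3, 4.5, 0.5]
gripper_width: 0.0489
grasp_force: 40.0
clock: 10.45
ee_pos: [0.5539, 0.0445, 0.0632]
ee_rot: [3.106, -0.469, 0.001]
force: [3.0, -0.8, -2.5]
gripper_width: 0.0488
grasp_force: 40.0
t 10.45 pos [0.5539 0.0445 0.0632] yaw -17.2 tilt [ 0. -0. -1.] F [ 3.  -0.8 -2.5] q [ 0.06  0.56  1.87 -0.    0.71  1.93] w 0.0488 g 40.0
[-0.04742314 -0.48443648 -0.01070173]
```

```bash

python3 -m crank '[{"x":0,"y":0,"z":-0.001,"roll":-0.2},{"x":0,"y":0,"z":-0.002,"roll":-0.4},{"x":0,"y":0,"z":-0.003,"roll":-0.6},{"x":0,"y":0,"z":-0.004,"roll":-0.8},{"x":0,"y":0,"z":-0.006,"roll":-1},{"x":0,"y":0,"z":-0.006,"roll":-1}]'
python3 -m crank '[{"x":0,"y":0,"z":-0.001,"roll":-0.2},{"x":0,"y":0,"z":-0.002,"roll":-0.4},{"x":0,"y":0,"z":-0.003,"roll":-0.6},{"x":0,"y":0,"z":-0.004,"roll":-0.8}]'
python3 -c "
from h import *
st();print(get_obs()['wrist_torque'])"
```

```text
clock: 11.05
ee_pos: [0.5535, 0.0451, 0.0642]
ee_rot: [-3.122, -0.349, 0.001]
force: [1.5, 3.1, -2.6]
gripper_width: 0.0484
grasp_force: 40.0
clock: 11.45
ee_pos: [0.5539, 0.0451, 0.0651]
ee_rot: [-2.981, -0.991, -0.001]
force: [2.9, 2.5, -3.2]
gripper_width: 0.0483
grasp_force: 40.0
t 11.45 pos [0.5539 0.0451 0.0651] yaw 36.8 tilt [ 0.  0. -1.] F [ 2.9  2.5 -3.2] q [0.06 0.55 1.87 0.   0.72 0.99] w 0.0483 g 40.0
[ 0.37275539 -0.52296689 -0.08146481]
```

```bash

for i in 1 2 3; do
python3 -m crank '[{"x":0,"y":0,"z":-0.001,"roll":-0.2},{"x":0,"y":0,"z":-0.002,"roll":-0.4},{"x":0,"y":0,"z":-0.003,"roll":-0.6},{"x":0,"y":0,"z":-0.004,"roll":-0.8},{"x":0,"y":0,"z":-0.006,"roll":-1},{"x":0,"y":0,"z":-0.006,"roll":-1}]' | grep -E 'pos|force'
done
python3 -m crank '[{"x":0,"y":0,"z":0,"roll":0},{"x":0,"y":0,"z":0,"roll":0},{"x":0,"y":0,"z":0,"roll":0},{"x":0,"y":0,"z":0,"roll":0}]' >/dev/null
python3 -c "
from h import *
st();print(get_obs()['wrist_torque'])
b=grab('scene')['pixels'][130:210,240:350,::-1]; cv2.imwrite('pics/c5.png',cv2.resize(b,None,fx=7,fy=7,interpolation=cv2.INTER_CUBIC))"
```

```text
ee_pos: [0.5534, 0.0453, 0.0663]
force: [1.1, 4.3, -2.3]
grasp_force: 40.0
ee_pos: [0.5532, 0.0453, 0.0675]
force: [0.9, 5.5, -2.4]
grasp_force: 40.0
ee_pos: [0.5531, 0.0452, 0.0687]
force: [0.5, 3.8, -2.4]
grasp_force: 40.0
t 13.65 pos [0.5531 0.0452 0.0687] yaw 126.7 tilt [-0.001  0.    -1.   ] F [-0.6  5.3 -3.3] q [ 0.06  0.55  1.87  0.    0.72 -0.58] w 0.0486 g 40.0
[ 0.96103464 -0.00345056  0.00994035]
```

View pics/c5.png

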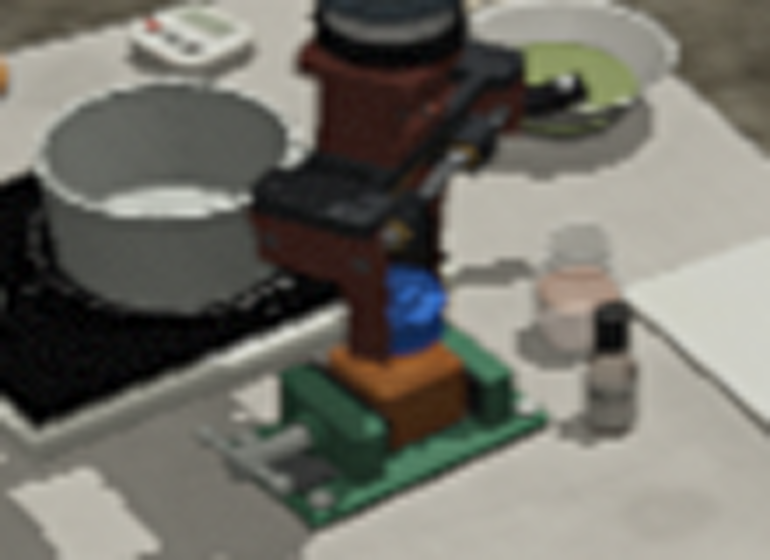

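The scene shows the cap held between the fingers on the amber bottle, with the dropper and jar untouched. I continue unscrewing.

```bash

for i in 1 2 3; do
python3 -m crank '[{"x":0,"y":0,"z":-0.001,"roll":-0.2},{"x":0,"y":0,"z":-0.002,"roll":-0.4},{"x":0,"y":0,"z":-0.003,"roll":-0.6},{"x":0,"y":0,"z":-0.004,"roll":-0.8},{"x":0,"y":0,"z":-0.006,"roll":-1},{"x":0,"y":0,"z":-0.006,"roll":-1}]' | grep -E 'pos|force'
done
python3 -m crank '[{"x":0,"y":0,"z":-0.001,"roll":-0.2},{"x":0,"y":0,"z":-0.002,"roll":-0.4},{"x":0,"y":0,"z":-0.003,"roll":-0.5},{"x":0,"y":0,"z":-0.003,"roll":-0.5}]'  >/dev/null
python3 -c "
from h import *
st();print(get_obs()['wrist_torque'])"
```

```text
ee_pos: [0.5532, 0.045, 0.0699]
force: [-0.8, 3.7, -3.6]
grasp_force: 40.0
ee_pos: [0.5532, 0.0448, 0.0711]
force: [-0.3, 1.6, -3.8]
grasp_force: 40.0
ee_pos: [0.5537, 0.0446, 0.0727]
force: [-0.5, 0.1, 0.0]
grasp_force: 40.0
t 15.9 pos [0.5539 0.0447 0.0733] yaw -128.5 tilt [ 0.001 -0.    -1.   ] F [ 0.3  0.2 -0.4] q [ 0.06  0.54  1.87 -0.    0.73 -2.41] w 0.0488 g 40.0
[ 0.1359936  -0.10334923 -0.00348706]
```

The cap is free: the forces dropped to about zero. Now I lift it and roll back.

```bash

python3 -m crank '[{"x":0,"y":0,"z":-0.02,"roll":0},{"x":0,"y":0,"z":-0.05,"roll":0},{"x":0,"y":0,"z":-0.1,"roll":0},{"x":0,"y":0,"z":-0.25,"roll":0.2},{"x":0,"y":0,"z":-0.4,"roll":0.4},{"x":0,"y":0,"z":-0.5,"roll":0.6},{"x":0,"y":0,"z":-0.5,"roll":0.8},{"x":0,"y":0,"z":-0.5,"roll":1},{"x":0,"y":0,"z":-0.5,"roll":1}]' | grep force
for i in 1 2 3; do
python3 -m crank '[{"x":0,"y":0,"z":0,"roll":0.25},{"x":0,"y":0,"z":0,"roll":0.5},{"x":0,"y":0,"z":0,"roll":0.75},{"x":0,"y":0,"z":0,"roll":1},{"x":0,"y":0,"z":0,"roll":1}]' >/dev/null; done
python3 -m crank '[{"x":0,"y":0,"z":0,"roll":0.25},{"x":0,"y":0,"z":0,"roll":0.5},{"x":0,"y":0,"z":0,"roll":0.72},{"x":0,"y":0,"z":0,"roll":0.72},{"x":0,"y":0,"z":0,"roll":0.72}]' >/dev/null
python3 - <<'E'
from h import *
st()
f=grab('top'); P=f['pixels'][:,:,::-1]; V=cv2.cvtColor(P,cv2.COLOR_BGR2HSV)[:,:,2]
m=np.zeros((400,640),np.uint8); m[150:240,340:475]=(V[150:240,340:475]<75)
n,l,s,c=cv2.connectedComponentsWithStats(m)
for i in range(1,n):
    if s[i,4]>150:
        r=cv2.minAreaRect(np.argwhere(l==i)[:,::-1].astype(np.float32)); b=cv2.boxPoints(r); print(s[i],onz(f,b,.014)[:,:2].round(3).tolist())
go((.558,-.11,.17),(.558,-.265,.17))
im=P[145:240,340:475]; g=grab('scene')['pixels'][110:210,200:340,::-1]
cv2.imwrite('pics/c6.png',np.hstack([cv2.resize(im,(400,285)),cv2.resize(g,(399,285))]))
E
```

```text
force: [-0.1, 0.2, -0.3]
grasp_force: 40.0
t 18.8 pos [0.5537 0.045  0.1731] yaw 90.6 tilt [ 0. -0. -1.] F [ 0.2 -0.2  0.2] q [ 0.06  0.39  1.82 -0.    0.93  0.05] w 0.0486 g 40.0
[352 155 112   9 701] [[0.665, -0.225], [0.687, -0.226], [0.673, -0.563], [0.651, -0.561]]
[351 223 115  11 909] [[0.455, -0.215], [0.479, -0.216], [0.463, -0.554], [0.439, -0.551]]
(0.558, -0.11, 0.17) -> [-0.775  0.014  0.016]
(0.558, -0.265, 0.17) -> [-1.55   0.007  0.016]
```

View pics/c6.png

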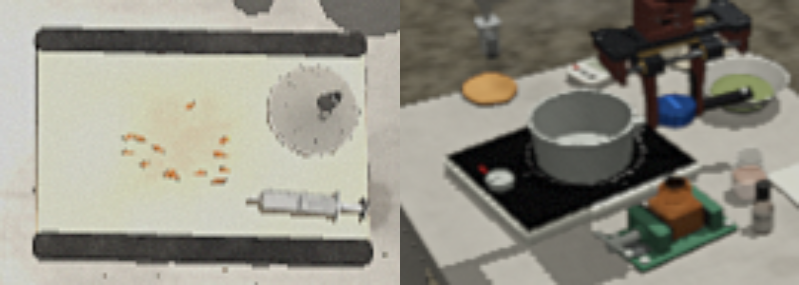

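The left crop shows orange bits from crop column 122 rightwards, so the left strip of the board is free. The right crop shows the cap held above the open bottle. I'll place it at world (0.565, -0.265).

```bash

python3 -m crank '[{"x":-0.2,"y":0.01,"z":0,"roll":0},{"x":-0.4,"y":0.02,"z":0,"roll":0},{"x":-0.6,"y":0.03,"z":0,"roll":0},{"x":-0.775,"y":0.03,"z":0,"roll":0},{"x":-0.775,"y":0.03,"z":0,"roll":0}]' >/dev/null
python3 -m crank '[{"x":-0.2,"y":0,"z":0,"roll":0},{"x":-0.4,"y":0.01,"z":0,"roll":0},{"x":-0.6,"y":0.02,"z":0,"roll":0},{"x":-0.775,"y":0.02,"z":0,"roll":0},{"x":-0.775,"y":0.02,"z":0,"roll":0},{"x":-0.775,"y":0.02,"z":0,"roll":0}]' >/dev/null
python3 -m crank '[{"x":0,"y":0,"z":0.2,"roll":0},{"x":0,"y":0,"z":0.4,"roll":0},{"x":0,"y":0,"z":0.6,"roll":0},{"x":0,"y":0,"z":0.7,"roll":0},{"x":0,"y":0,"z":0.7,"roll":0},{"x":0,"y":0,"z":0.7,"roll":0}]' >/dev/null
python3 -c "
from h import *
st(); go((.565,-.265,.0165))
f=grab('scene','s7')"
```

```text
t 20.6 pos [ 0.5651 -0.2636  0.0334] yaw 90.3 tilt [-0.  0. -1.] F [ 0.1 -0.4  0.3] q [-0.46  0.67  1.72  0.    0.75 -0.46] w 0.0484 g 40.0
(0.565, -0.265, 0.0165) -> [-0.007 -0.001  0.085]
```

Now lower slowly, watching the force.

```bash

python3 -m crank '[{"x":0,"y":0,"z":0.03,"roll":0},{"x":0,"y":0,"z":0.05,"roll":0},{"x":0,"y":0,"z":0.07,"roll":0},{"x":0,"y":0,"z":0.08,"roll":0},{"x":0,"y":0,"z":0.08,"roll":0}]' |grep -E 'pos|force'
python3 -m crank '[{"x":0,"y":0,"z":0.003,"roll":0},{"x":0,"y":0,"z":0.006,"roll":0},{"x":0,"y":0,"z":0.006,"roll":0}]' |grep -E 'pos|force'
```

```text
ee_pos: [0.5645, -0.2649, 0.0168]
force: [-0.4, -0.7, -0.9]
grasp_force: 40.0
ee_pos: [0.5647, -0.2649, 0.0159]
force: [-0.2, 0.2, -1.3]
grasp_force: 40.0
```

```bash

python3 -m crank '[{"x":0,"y":0,"z":0.003,"roll":0},{"x":0,"y":0,"z":0.003,"roll":0},{"x":0,"y":0,"z":0.003,"roll":0}]' - 5|grep -E 'pos|force'
python3 -m crank '[{"x":0,"y":0,"z":0,"roll":0},{"x":0,"y":0,"z":0,"roll":0},{"x":0,"y":0,"z":0,"roll":0},{"x":0,"y":0,"z":0,"roll":0},{"x":0,"y":0,"z":0,"roll":0}]' 0.5 5
python3 -m crank '[{"x":0,"y":0,"z":-0.1,"roll":0},{"x":0,"y":0,"z":-0.3,"roll":0},{"x":0,"y":0,"z":-0.5,"roll":0},{"x":0,"y":0,"z":-0.7,"roll":0},{"x":0,"y":0,"z":-0.9,"roll":0},{"x":0,"y":0,"z":-0.9,"roll":0}]' |grep pos
python3 - <<'E'
from h import *
g=grab('scene'); f=grab('top')
for F,b in((g,(300,420,200,310)),(f,(340,420,150,240))):
    try:
        s,c,_=cap(F,b); print(s,c,onz(F,[c],.024))
    except Exception as e: print(e)
a=cv2.resize(g['pixels'][110:320,200:430,::-1],(438,400)); b=cv2.resize(f['pixels'][140:280,140:400,::-1],(362,195))
o=np.zeros((400,800,3),np.uint8);o[:,:438]=a;o[:195,438:]=b;cv2.imwrite('pics/c8.png',o)
E
```

```text
ee_pos: [0.5648, -0.2649, 0.0153]
force: [0.3, -0.1, -0.1]
grasp_force: 5.0
clock: 22.25
ee_pos: [0.5647, -0.2649, 0.0153]
ee_rot: [-2.218, -2.225, -0.0]
force: [-0.2, 0.1, -0.0]
gripper_width: 0.0658
grasp_force: 0.0
ee_pos: [0.5679, -0.2665, 0.2015]
[337 231  15  14 168] [344.14285714 237.45238095] [[ 0.56429529 -0.26628495  0.024     ]]
[356 199   1   1   1] [356. 199.] [[ 0.54697563 -0.23259934  0.024     ]]
```

View pics/c8.png

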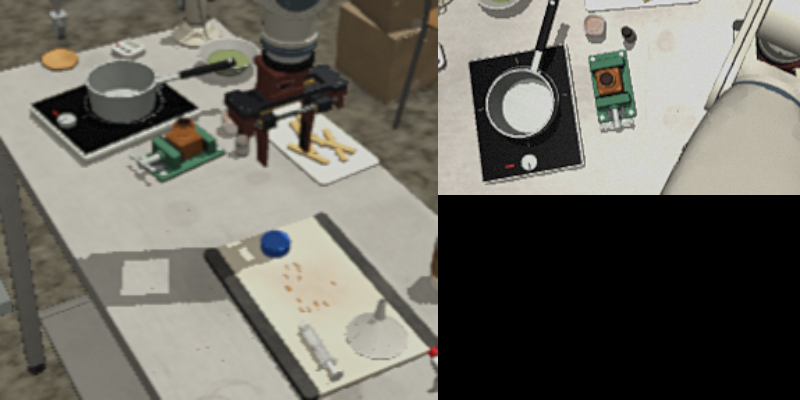

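The cap sits flat on the board at crop (276,243), measured at (0.564, -0.266). The pan handle points to the back at top crop (548,25), and everything else is undisturbed.

```bash
python3 -c "
from h import *
print(job_done())"
```

```text
the job is handed in; nothing more can be done
None
```

I swung the pan handle round to the back, unscrewed the cap and set it right way up on the cutting board, and handed the job in; no verdict came back, but the last pictures showed nothing else out of place.

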